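# Back the index wheel off by one notch

## Robot

A 7-joint arm with a two-finger parallel gripper is mounted at the origin on the work surface. World frame = base frame: x ahead of the robot, y to its left, z up, the work surface at z = 0. Lengths are in m, angles in rad, forces in N, time in s.
With the tool pointing down it reaches from about 0.425 to 1.025 m from the base axis. Payload 3.6 kg.
Tool frame: the origin (TCP) lies on the centre line of the jaws, within the pads' length; the fingertips stand 19 mm ahead of it and the grasp point (between the pads) is the TCP; z points along the fingers, y is the line along which they close (so a half turn about z gives the same grasp; the last joint's range is limited). The gripper opens to 85 mm and grips with 20 to 120 N. Pads are 22 mm wide; open, the fingers measure 114 mm over their backs; the gripper's body (76 mm by 85 mm) begins 54 mm behind the grasp point. The pads swing forward as they close: fully open they stand 13 mm farther back than shut.
Start: joints at [1.169, 0.591, 0.048, 1.609, -0.033, 0.943, -0.034], TCP at [0.22, -0.691, 0.25] pointing down, gripper open.
Joint ranges: [-2.69, 2.69], [-0.47, 2.24], [-1.27, 1.36], [0.19, 2.51], [-1.53, 4.68], [0.08, 2.07], [-3.09, 3.09]. Speed limits (rad/s): [2.57, 2.57, 3.14, 3.14, 3.14, 3.14, 3.14].

## Interface

Orientations are given as a unit quaternion [w, x, y, z].
In Python, from workcell import bot gives the robot as it stands.
- The arm moves only by the tool servo_tool, never from a script. Its argument "motion" is a list that holds one entry, the list of rows, each a list of 7 numbers: the shift along the tool's x, y, z in m, then the turn, a rotation vector about the tool's x, y, z in rad, then the finger opening in m, from 0 to 0.0854. A call has 1 to 10 rows; each row is the pose to reach, as a shift and turn from the pose commanded when the call began, along the tool's axes at that moment; what a row does not reach only later rows make up. A row lasts 1/8 s, in which the tool goes at most 62.5 mm and 10.7 degrees, less where a joint would pass 70% of its speed; a pose out of reach is approached as far as the arm can. A call with a gripper value outside its range is refused whole. The fingers move at their own pace and stop on an object; "newtons" is the grip in N (left out, the last holds). Time passes only in rows, so rows that repeat a pose let the fingers close. It gives the time, the measured TCP pose, the force, the opening and the grip force at its end, in the units of the state.
- bot.state(): the state, without advancing time (a new reading comes with each control period).
- bot.camera(name): name is "side" or "top"; returns the picture (384x512x3 uint8, red, green, blue); there is no depth.
- bot.camera_info(name): a dict with "K" (3x3 intrinsics, pixels), "world_from_camera" (4x4, takes a point from camera to world coordinates). Camera axes: x right, y up, looking along -z (the intrinsics and any distortion apply to the point x, -y, -z); pixel columns grow to the right and rows downward; lengths in m; the calibration is good to about 2 mm. A picture is of the moment at which its call begins. camera_info takes no time and is no camera call.
- bot.sign_off(): hands the job in; it is judged then, once.
Trained networks look in the newest picture that a camera, given by its name, has taken for a name from the list of things; names that differ only in an ending like _2 or _b are one class to them, and where a whole thing is asked for, a point or a joint stands for the part that bears it (a point fixed in the world has none). Each returns a list of dicts, best first, with "score" (0 to 1); they miss things now and then, are a little off and sometimes report something else, mostly with a low value. They report only what shows in the picture. A call takes as long as a camera call.
- bot.masks_of(label, camera): "pixels" (384x512 bool, what is visible of it).
- bot.place_of(label, camera): "point" ([x, y, z] in m, in world coordinates, good to about 4 mm: a listed point, or the origin of a listed thing).
The state is a dict: "t": time; "joint_pos": joint angles; "joint_vel": joint speeds; "tau": joint torques, N m; "tcp_pos": TCP position; "ee_rot": TCP orientation; "wrist_force": force on the tool from outside, world axes, zero at the start; "torque": the same for the moment, N m; "gripper_width": opening from 0.0 (shut) to 1.0 (fully open); "grip_force": force on a finger pad.
Only numpy, scipy, OpenCV 4.12 (cv2) and the standard library are available. Lean on these libraries where they do the work, as an engineer would, in place of code of your own. Each camera call takes 0.05 s, during which the arm holds its last target. There are 200 camera calls.

## Task

The index wheel of the setting stand was fed one notch too far. With a fingertip, lift the red pawl out of the teeth and throw it right over so that it rests leaning outwards by itself, then push the wheel backward (clockwise seen from above) by exactly one notch using one of its brass pegs, and tip the pawl back over so that it drops fully into the new notch and locks the wheel. Only push things: pick nothing up, and leave the jar, the ring clamp and the wax block where they are.

Things in the scene. Friction and masses are not known exactly. Their poses are not given: they have to be found in the camera images.
- stand: Fixed green stand of a horizontal index wheel. Origin on the table under the wheel's axis, z up. Base 160 x 160 x 18 mm; a foot reaches to y = -165 mm and bears two cheeks (38 mm over both, 22 mm long in y, tops 68 mm above the table) that hold the pawl's hinge at y = -135 mm. The pawl points from the hinge along +y to the wheel.
- wheel_axis (a point): Centre of the wheel's upper face, 38 mm above the table. The wheel is a steel disc 184 mm across, 12 mm thick, with a brass hub (28 mm across, top 52 mm above the table) and 12 saw teeth on its rim, 30 degrees apart, 74 to 92 mm from the axis, tops 50 mm above the table.
- wheel (a joint): Angle of the wheel (rad), positive anticlockwise from above, within 0.04 of 0 at the start. A notch is 0.524; backward is clockwise (negative). Unsprung, stays where left, 3 N on a peg turns it. The pawl drops fully only with the wheel within about 0.05 of a notch's middle (0, -0.524), else rests on a ramp; pushing on backward then lets it drop and stops hard at the tooth.
- peg0_top (a point): Centre of the top of a brass peg standing on the wheel: diameter 10 mm, 52 mm from the axis, from 38 to 81 mm above the table. At the start it lies at the angle -15 degrees about the axis in the stand's frame (from its x axis, anticlockwise).
- peg1_top (a point): The same for the second peg, at the start at 105 degrees: on the side away from the pawl.
- peg2_top (a point): The same for the third peg, at the start at -135 degrees.
- pawl (a joint): Angle of the red pawl (rad): 0 = level, fully down in a notch; grows as its wheel end is lifted; 1.57 upright; 2.1 = thrown over, leaning outwards on its stop. Light (90 g), no spring: from short of upright it falls back to the teeth, from past upright (over about 1.7) it falls outwards and stays. Clear of the teeth above about 0.25.
- pawl_tab (a point): Middle of the upper edge of the pawl's thumb tab, a plate 26 mm wide, 6 mm thick, curling up at 45 degrees from the free end; pawl down, it is 56 mm from the wheel's axis, 79 mm from the hinge, 79 mm above the table. The arm is 20 mm wide, 9 mm thick, 55 to 65 mm above the table. Lift it from beneath, up and outwards in an arc about the hinge; a level push alone may jam. Upright: 140 mm high.
- pawl_hinge (a point): Middle of the pawl's hinge axis (parallel to the stand's x), 135 mm from the wheel's axis, 60 mm above the table, fixed.
- jar: Bystander: amber jar with black cap, 44 mm across, 65 mm high; origin under its centre. To be left alone.
- clamp: Bystander: wooden ring clamp lying flat, about 125 x 30 x 28 mm, long along its x; origin under its wooden body (the clamp runs from x = -50 to +75 mm). To be left alone.
- wax: Bystander: blue carving wax block 55 x 35 x 25 mm; origin under its centre. To be left alone.

How it is judged:
By the outcome, as a careful person would: the job done as asked, in the order asked, and still so for the second after the job is handed in, with the robot touching nothing.
It also fails if it takes over 54 s, if anything falls off the work surface, if the arm or the gripper's body presses on something with over 40 N, if the wrist force passes 120 N, or if a joint passes its speed limit or range.

## Working session

There is one attempt and no reset: what is moved stays moved. The work goes in short steps, Python scripts to look and compute and a tool call to move; the robot and the scene stay as the last step left them, time stands still between calls to the robot, and variables do not carry over. Pictures are saved under pics/ and viewed, at most 10 in all, crops included, and the job is handed in when it is done.

Besides the shell and the picture viewer there is one more tool, called after "Emit:" as name([rows], argument=value, ...), one row to a line, values as JSON. servo_tool: Moves the arm, as the interface text tells. Its arguments: {"type":"object","properties":{"motion":{"type":"array"},"newtons":{"type":"number"}},"required":["motion"]}

```bash
mkdir -p pics; ls; cat > a.py <<'E'
from workcell import bot
import cv2,numpy as np
def snap(c,n):
    im=bot.camera(c); cv2.imwrite(f'pics/{n}.png',im[:,:,::-1]); return im
E
python3 - <<'E'
from a import *
t=snap('top','t0');s=snap('side','s0')
cv2.imwrite('pics/both.png',cv2.resize(np.vstack([t,s]),None,fx=.78,fy=.78)[:,:,::-1])
for c in('top','side'):
    for l in('stand','wheel_axis','peg0_top','peg1_top','peg2_top','pawl_tab','pawl_hinge','jar','clamp','wax'):
        print(c,l,[(np.round(d['point'],3).tolist(),round(d['score'],2)) for d in bot.place_of(l,c)[:2]])
    print(bot.camera_info(c))
s=bot.state();print(s)
E
```

```text
pics
top stand [([0.553, 0.06, -0.002], 0.65)]
top wheel_axis [([0.552, 0.055, 0.04], 0.77)]
top peg0_top [([0.602, 0.051, 0.082], 0.83), ([0.551, 0.057, 0.039], 0.67)]
top peg1_top [([0.533, 0.103, 0.082], 0.88), ([0.603, 0.05, 0.086], 0.25)]
top peg2_top [([0.521, 0.013, 0.082], 0.72)]
top pawl_tab []
top pawl_hinge [([0.58, -0.071, 0.055], 0.55)]
top jar [([0.707, 0.034, -0.002], 0.74)]
top clamp [([0.718, 0.2, -0.002], 0.66)]
top wax [([0.497, 0.216, -0.002], 0.59), ([0.561, 0.004, 0.076], 0.54)]
{'K': array([[391.94622372,   0.        , 255.76976298],
       [  0.        , 391.94622372, 195.20433238],
       [  0.        ,   0.        ,   1.        ]]), 'world_from_camera': array([[-0.20132856,  0.9584229 , -0.20221857,  0.46239021],
       [-0.97950659, -0.19576531,  0.04735811,  0.12655799],
       [ 0.00580172,  0.20760896,  0.97819469,  0.7876269 ],
       [ 0.        ,  0.        ,  0.        ,  1.        ]])}
side stand []
side wheel_axis [([0.552, 0.054, 0.038], 0.68)]
side peg0_top [([0.608, 0.052, 0.079], 0.9), ([0.552, 0.058, 0.04], 0.27)]
side peg1_top [([0.53, 0.107,
[... 787 characters left out ...]
int_pos': array([ 1.16852606,  0.59117885,  0.0484023 ,  1.60851383, -0.03331779,
        0.94271249, -0.03371673]), 'joint_vel': array([ 0.00055261, -0.00070716,  0.00047468, -0.00180924, -0.00154438,
        0.00051816,  0.00060083]), 'tau': array([ 1.40900796e-03, -5.48655331e+01,  1.54591832e+00, -1.98537612e+01,
        9.20176593e-03,  1.46609484e-03,  3.36317299e-06]), 'tcp_pos': array([ 0.22032164, -0.6907045 ,  0.25031259]), 'ee_rot': array([-1.91689501e-06,  9.88105994e-01,  1.53774331e-01, -6.40981032e-06]), 'wrist_force': array([-0.2502627 , -0.55994394, -0.19582174]), 'torque': array([ 0.00077101,  0.02828931, -0.03278666]), 'grip_force': 0.0, 'gripper_width': 0.997471881692653}
```

View pics/both.png

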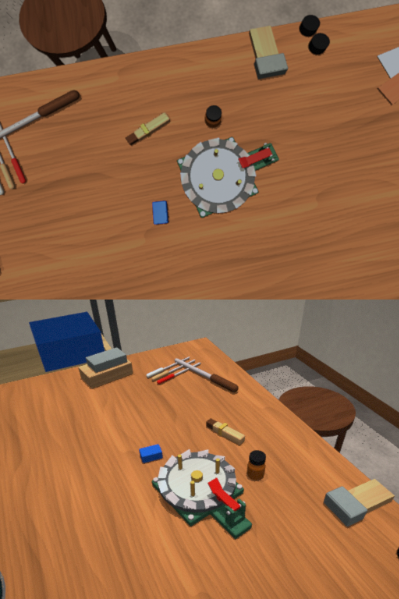

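Both views show the wheel as expected, with the red pawl pointing from the hinge on the −y side to the rim. The estimates from the two cameras agree: axis ≈ (0.552, 0.056), stand yaw ≈ 10°.

```bash
cat >> a.py <<'E'
from scipy.spatial.transform import Rotation as R
A=np.array([.552,.056,0]); PSI=np.radians(10)
RS=R.from_euler('z',PSI)
def pose(tip,tilt=0,corner=0,yaw=90):
    """tip (stand, mm) -> TCP pose. tilt deg: fingers point outward (-y). corner: mm from finger end centre to named corner, along -tool x"""
    r=RS*R.from_euler('z',yaw,degrees=True)*R.from_euler('x',180,degrees=True)*R.from_euler('y',-tilt,degrees=True)
    m=r.as_matrix(); p=A+RS.apply(np.array(tip)/1e3)+m[:,0]*corner/1e3-m[:,2]*.019
    return p,r
def cur():
    s=bot.state(); w,x,y,z=s['ee_rot']; return s['tcp_pos'],R.from_quat([x,y,z,w])
def rel(poses,base=None):
    p0,r0=base or cur()
    for p,r in poses:
        print(np.round(r0.inv().apply(p-p0),3).tolist()+np.round((r0.inv()*r).as_rotvec(),3).tolist())
def proj(c,P):
    i=bot.camera_info(c);T=np.linalg.inv(i['world_from_camera']);q=T[:3,:3]@P+T[:3,3]
    q=i['K']@[q[0],-q[1],-q[2]];return q[:2]/q[2]
E
python3 - <<'E'
from a import *
rel([pose([0,-30,180]),pose([0,-40,120],40,11)])
rel([pose([0,-40,120],40,11)],pose([0,-30,180]))
E
```

```text
[0.539, -0.581, 0.051, -0.0, 0.0, -1.437]
[0.54, -0.591, 0.123, -0.5, -0.572, -1.374]
[0.011, -0.0, 0.072, 0.0, -0.698, -0.0]
```

Emit:
servo_tool([
  [[0.54,-0.58,0.05,0,0,-1.437,0],[0.54,-0.58,0.05,0,0,-1.437,0],[0.54,-0.58,0.05,0,0,-1.437,0],[0.54,-0.58,0.05,0,0,-1.437,0],[0.54,-0.58,0.05,0,0,-1.437,0],[0.54,-0.58,0.05,0,0,-1.437,0],[0.54,-0.58,0.05,0,0,-1.437,0],[0.54,-0.58,0.05,0,0,-1.437,0],[0.54,-0.58,0.05,0,0,-1.437,0],[0.54,-0.58,0.05,0,0,-1.437,0]],
])

```text
t: 2.35
tcp_pos: [0.4875, -0.1252, 0.2112]
ee_rot: [0.001, 0.643, 0.766, 0.0]
wrist_force: [0.5, 1.0, -0.8]
gripper_width: 0.005
grip_force: 0.0
```

```bash
python3 - <<'E'
from a import *
rel([pose([0,-40,120],40,11)]);print(bot.state()['gripper_width'],bot.state()['t'])
E
```

```text
[0.148, 0.095, 0.084, 0.001, -0.697, -0.001]
0.004805816123112051 2.35
```

Emit:
servo_tool([
  [[0.148,0.095,0.084,0,-0.697,0,0],[0.148,0.095,0.084,0,-0.697,0,0],[0.148,0.095,0.084,0,-0.697,0,0],[0.148,0.095,0.084,0,-0.697,0,0],[0.148,0.095,0.084,0,-0.697,0,0],[0.148,0.095,0.084,0,-0.697,0,0]],
])

```text
t: 3.1
tcp_pos: [0.5541, 0.0402, 0.1251]
ee_rot: [0.261, 0.601, 0.723, -0.219]
wrist_force: [-0.2, 0.1, 0.5]
gripper_width: -0.001
grip_force: 0.0
```

```bash
python3 - <<'E'
from a import *
p,r=cur();print(p,r.as_matrix().round(3))
s=snap('side','s1');t=snap('top','t1')
def crop(im,c,P,h=(100,75)):
    im=im.copy()
    u=proj(c,P);x,y=int(u[0])-h[0],int(u[1])-h[1];print(c,x,y)
    return cv2.resize(im[max(y,0):y+2*h[1],max(x,0):x+2*h[0]],(700,int(700*h[1]/h[0])))
L=p+r.apply([-.011,0,.019]);print('L',L,proj('side',L),proj('top',L), 'stand',RS.inv().apply(L-A))
im=crop(s,'side',L,(100,80));cv2.imwrite('pics/c1.png',im[:,:,::-1])
for l in ('pawl_tab','pawl_hinge','peg2_top','peg1_top','peg0_top'):
  for c in('side','top'):
    for d in bot.place_of(l,c)[:1]: print(l,c,(RS.inv().apply(np.array(d['point'])-A)*1e3).round(1),round(d['score'],2))
E
```

```text
[0.55405438 0.04019261 0.12506145] [[-0.141  0.983  0.114]
 [ 0.755  0.182 -0.63 ]
 [-0.641 -0.003 -0.768]]
L [0.55778338 0.01991279 0.11752332] [262.85567143 210.00413879] [302.68030358 210.66412036] stand [-0.00057096 -0.03654324  0.11752332]
side 162 130
pawl_tab side [  5.4 -57.7  79.4] 0.82
pawl_hinge side [-1.000e-01 -1.332e+02  6.070e+01] 0.91
pawl_hinge top [   7.9 -130.6   55.3] 0.86
peg2_top side [-33.6 -40.7  79.3] 0.7
peg2_top top [-35.  -34.1  81.7] 0.86
peg1_top top [-12.9  51.6  82.7] 0.7
peg0_top side [ 54.6 -13.4  79.7] 0.82
peg0_top top [ 49.7 -15.7  83.8] 0.82
```

View pics/c1.png

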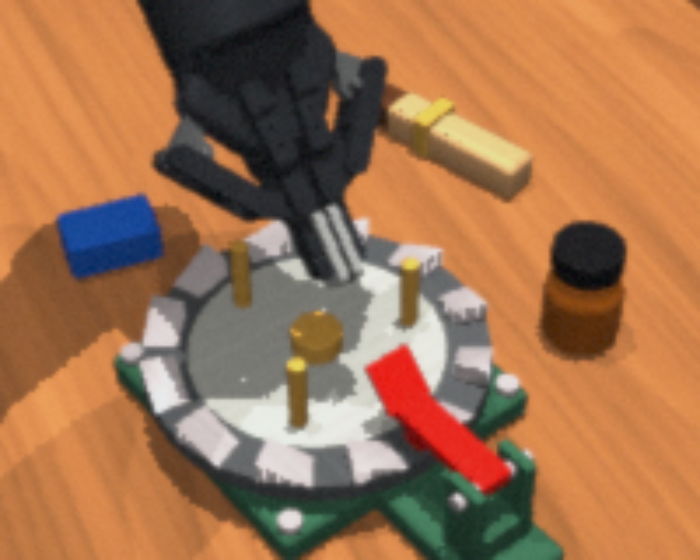

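Side crop: the fingertip is at about (340,275), matching the projection. The tab is at (390,365) and the pawl seems to be down in its notch. Next: lower the finger and slide it under the tab.

```bash
python3 - <<'E'
from a import *
p,r=cur();print(np.linalg.norm(p-pose([0,-40,120],40,11)[0]))
rel([pose([2,-46,90],40,11),pose([2,-48,65],40,11),pose([2,-58,65],40,11)])
b=pose([2,-58,65],40,11)
for a,rr in [(8,75),(14,73),(20,71),(26,70),(32,70),(38,70),(44,70),(50,70),(56,70),(62,70)]:
    a=np.radians(a);rel([pose([2,-135+rr*np.cos(a),60+rr*np.sin(a)],40,11)],b)
a=np.radians(62);b=pose([2,-135+70*np.cos(a),60+70*np.sin(a)],40,11);print()
for a in (68,74,80,86,92,97,102,106,108):
    a=np.radians(a);rel([pose([2,-135+70*np.cos(a),60+70*np.sin(a)],40,11)],b)
E
```

```text
0.002082823845723378
[0.016, 0.003, 0.026, -0.0, -0.002, -0.001]
[0.03, 0.003, 0.046, -0.0, -0.002, -0.001]
[0.023, 0.003, 0.052, -0.0, -0.002, -0.001]
[-0.006, -0.0, -0.002, 0.0, 0.0, 0.0]
[-0.013, 0.0, -0.006, 0.0, 0.0, 0.0]
[-0.02, 0.0, -0.008, 0.0, 0.0, 0.0]
[-0.027, 0.0, -0.011, 0.0, 0.0, 0.0]
[-0.034, 0.0, -0.013, 0.0, 0.0, 0.0]
[-0.041, 0.0, -0.015, 0.0, 0.0, 0.0]
[-0.048, 0.0, -0.016, 0.0, 0.0, 0.0]
[-0.056, 0.0, -0.017, 0.0, 0.0, 0.0]
[-0.063, 0.0, -0.016, 0.0, 0.0, 0.0]
[-0.07, 0.0, -0.015, 0.0, 0.0, 0.0]

[-0.007, -0.0, 0.002, 0.0, 0.0, 0.0]
[-0.014, -0.0, 0.005, 0.0, 0.0, 0.0]
[-0.02, 0.0, 0.008, 0.0, 0.0, 0.0]
[-0.027, -0.0, 0.012, 0.0, 0.0, 0.0]
[-0.032, 0.0, 0.016, 0.0, 0.0, 0.0]
[-0.037, -0.0, 0.021, 0.0, 0.0, 0.0]
[-0.041, -0.0, 0.025, 0.0, 0.0, 0.0]
[-0.043, -0.0, 0.029, 0.0, 0.0, 0.0]
[-0.045, 0.0, 0.031, 0.0, 0.0, 0.0]
```

Emit:
servo_tool([
  [[0.008,0.002,0.013,0,0,0,0],[0.016,0.003,0.026,0,0,0,0],[0.023,0.003,0.036,0,0,0,0],[0.03,0.003,0.046,0,0,0,0],[0.028,0.003,0.048,0,0,0,0],[0.025,0.003,0.05,0,0,0,0],[0.023,0.003,0.052,0,0,0,0],[0.023,0.003,0.052,0,0,0,0]],
])

```text
t: 4.7
tcp_pos: [0.5601, 0.0202, 0.0728]
ee_rot: [0.262, 0.604, 0.72, -0.219]
wrist_force: [-0.4, 0.1, 0.4]
gripper_width: 0.002
grip_force: 0.0
```

```bash
python3 - <<'E'
from a import *
p,r=cur();L=p+r.apply([-.011,0,.019]);print(RS.inv().apply(L-A),bot.state()['wrist_force'])
s=snap('side','s2');cv2.imwrite('pics/c2.png',cv2.resize(s[150:310,180:380],(700,560))[:,:,::-1])
E
```

```text
[ 0.00178521 -0.05725512  0.06527136] [-0.43904326  0.09363174  0.40641972]
```

View pics/c2.png

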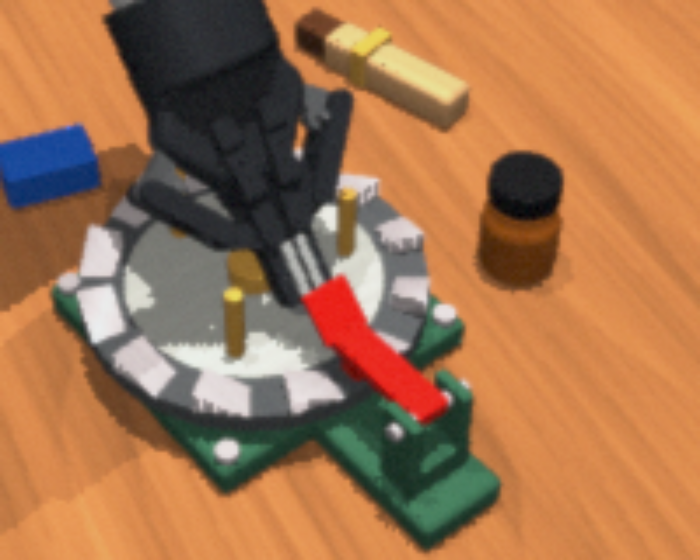

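The crop shows the tip tucked under the tab at about (310,290), slightly to its left and without contact. I'll shift it 3 mm and lift along the arc.

Emit:
servo_tool([
  [[0,0.003,0,0,0,0,0],[-0.006,0.003,-0.002,0,0,0,0],[-0.013,0.003,-0.006,0,0,0,0],[-0.02,0.003,-0.008,0,0,0,0],[-0.027,0.003,-0.011,0,0,0,0],[-0.034,0.003,-0.013,0,0,0,0],[-0.041,0.003,-0.015,0,0,0,0],[-0.048,0.003,-0.016,0,0,0,0],[-0.048,0.003,-0.016,0,0,0,0]],
])

```text
t: 5.88
tcp_pos: [0.5676, -0.006, 0.116]
ee_rot: [0.262, 0.604, 0.72, -0.22]
wrist_force: [-0.0, 0.2, -0.1]
gripper_width: -0.0
grip_force: 0.2
```

```bash
python3 - <<'E'
from a import *
p,r=cur();L=p+r.apply([-.011,0,.019]);print(RS.inv().apply(L-A),bot.state()['wrist_force'])
s=snap('side','s3');cv2.imwrite('pics/c3.png',cv2.resize(s[150:310,180:380],(500,400))[:,:,::-1])
for c in('side','top'):
    for d in bot.place_of('pawl_tab',c)[:1]: print(c,(RS.inv().apply(np.array(d['point'])-A)*1e3).round(1),round(d['score'],2))
E
```

```text
[ 0.00457055 -0.08435443  0.10847686] [-0.00665293  0.23454543 -0.12723323]
side [  5.6 -83.  126.9] 0.62
```

View pics/c3.png

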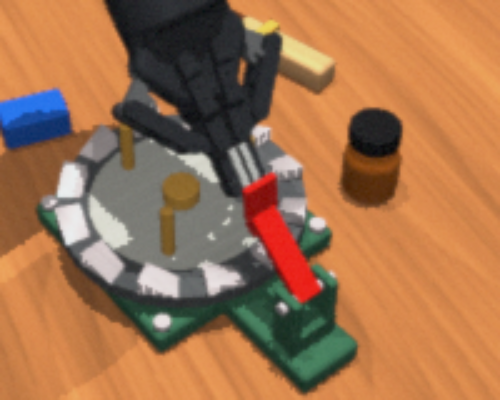

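The crop shows the pawl raised to about 45° with the tab at (262,195) and the finger under it. I'll continue over the top.

Emit:
servo_tool([
  [[-0.008,0.001,-0.001,0,0,0,0],[-0.015,0.002,0,0,0,0,0],[-0.022,0.003,0.001,0,0,0,0],[-0.029,0.003,0.003,0,0,0,0],[-0.036,0.003,0.006,0,0,0,0],[-0.042,0.003,0.009,0,0,0,0],[-0.049,0.003,0.013,0,0,0,0],[-0.054,0.003,0.017,0,0,0,0],[-0.057,0.003,0.02,0,0,0,0],[-0.057,0.003,0.02,0,0,0,0]],
])

```text
t: 7.28
tcp_pos: [0.5808, -0.0618, 0.1381]
ee_rot: [0.263, 0.604, 0.719, -0.221]
wrist_force: [-1.1, 0.9, 6.9]
gripper_width: -0.001
grip_force: 3.7
```

```bash
python3 - <<'E'
from a import *
p,r=cur();L=p+r.apply([-.011,0,.019]);print(RS.inv().apply(L-A),bot.state()['wrist_force'])
s=snap('side','s4');cv2.imwrite('pics/c4.png',cv2.resize(s[150:310,180:380],(500,400))[:,:,::-1])
for c in('side','top'):
    for d in bot.place_of('pawl_tab',c)[:1]: print(c,(RS.inv().apply(np.array(d['point'])-A)*1e3).round(1),round(d['score'],2))
E
```

```text
[ 0.00784464 -0.14166533  0.13069157] [-1.1261787   0.90581746  6.92925582]
side [   6.1 -154.7  140.7] 0.62
```

View pics/c4.png

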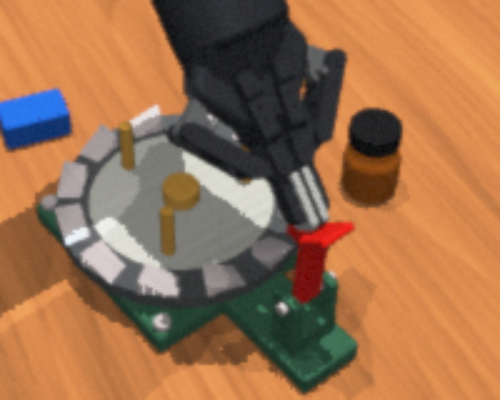

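The crop shows the pawl about upright with the tab at (325,230) and the fingertip on its inner side. I'll nudge it on outwards.

Emit:
servo_tool([
  [[-0.004,0,0.003,0,0,0,0],[-0.007,0,0.007,0,0,0,0],[-0.011,0,0.013,0,0,0,0],[-0.015,0,0.019,0,0,0,0],[-0.017,0,0.022,0,0,0,0],[-0.017,0,0.022,0,0,0,0]],
])

```text
t: 8.18
tcp_pos: [0.5864, -0.091, 0.1345]
ee_rot: [0.265, 0.604, 0.718, -0.222]
wrist_force: [1.5, -1.5, 12.8]
gripper_width: 0.002
grip_force: 6.2
```

```bash
python3 - <<'E'
from a import *
p,r=cur();L=p+r.apply([-.011,0,.019]);print(RS.inv().apply(L-A),bot.state()['wrist_force'])
s=snap('side','s5');
for c in('side','top'):
    for d in bot.place_of('pawl_tab',c)[:1]: print(c,(RS.inv().apply(np.array(d['point'])-A)*1e3).round(1),round(d['score'],2))
# retreat: inward/up, then vertical tool, beside peg1
rel([pose([2,-100,170],40,11),pose([-45,54,140],0,0),pose([-45,54,68],0,0)])
E
```

```text
[ 0.00833748 -0.17148987  0.12718232] [ 1.51900024 -1.53631212 12.81350071]
side [   9.  -187.1  120. ] 0.57
[0.026, -0.006, -0.079, -0.001, 0.009, -0.003]
[0.14, -0.054, -0.152, 0.0, 0.707, -0.003]
[0.186, -0.054, -0.097, 0.0, 0.707, -0.003]
```

The tab now lies 52 mm outside the hinge at 120 mm height, so the pawl is thrown over. I'll retreat and go to peg 1.

Emit:
servo_tool([
  [[0.009,-0.003,-0.027,0,0,0,0],[0.018,-0.005,-0.053,0,0,0,0],[0.026,-0.006,-0.079,0,0,0,0],[0.06,-0.02,-0.11,0,0.18,0,0],[0.09,-0.035,-0.13,0,0.36,0,0],[0.12,-0.05,-0.145,0,0.54,0,0],[0.14,-0.054,-0.152,0,0.707,0,0],[0.14,-0.054,-0.152,0,0.707,0,0],[0.14,-0.054,-0.152,0,0.707,0,0]],
])

```text
t: 9.45
tcp_pos: [0.4964, 0.1053, 0.1573]
ee_rot: [-0.003, 0.643, 0.766, 0.003]
wrist_force: [-0.1, 0.1, -0.8]
gripper_width: -0.002
grip_force: 0.0
```

```bash
python3 - <<'E'
from a import *
p,r=cur();print((RS.inv().apply(p+r.apply([0,0,.019])-A)*1e3).round(1),bot.state()['wrist_force'])
s=snap('side','s6');t=snap('top','t6')
cv2.imwrite('pics/c6.png',np.vstack([cv2.resize(s[150:310,180:380],(375,300)),cv2.resize(t[130:290,200:400],(375,300))])[:,:,::-1])
for l in ('pawl_tab','peg0_top','peg1_top','peg2_top'):
  for c in('side','top'):
    for d in bot.place_of(l,c)[:1]: print(l,c,(RS.inv().apply(np.array(d['point'])-A)*1e3).round(1),round(d['score'],2))
rel([pose([-48,52,140],yaw=0),pose([-48,52,62],yaw=0)])
E
```

```text
[-46.1  58.4 138.3] [-0.07847448  0.13220947 -0.81447068]
pawl_tab side [   9.6 -187.9  121.9] 0.93
pawl_tab top [   7.5 -190.   116.4] 0.6
peg0_top side [ 53.4 -15.7  81.8] 0.93
peg1_top side [-15.5  56.8  79.9] 0.55
[-0.007, -0.002, -0.002, -0.008, -0.008, 1.572]
[-0.008, -0.002, 0.076, -0.008, -0.008, 1.572]
```

View pics/c6.png

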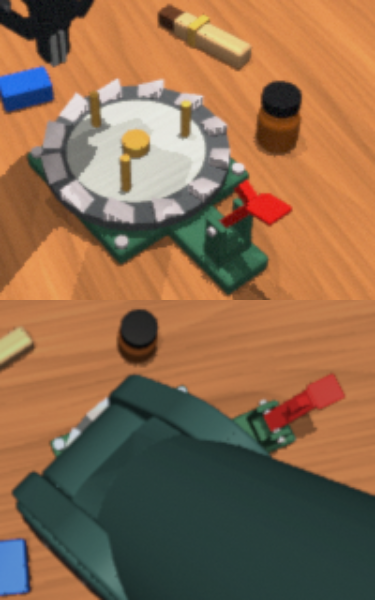

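The crops show the pawl leaning outwards by itself (side, tab at (268,208)), the wheel unmoved and the bystanders in place. I'll turn the tool and descend beside peg 1.

Emit:
servo_tool([
  [[-0.007,-0.002,0,0,0,1.572,0],[-0.007,-0.002,0,0,0,1.572,0],[-0.007,-0.002,0,0,0,1.572,0],[-0.007,-0.002,0,0,0,1.572,0],[-0.007,-0.002,0,0,0,1.572,0],[-0.007,-0.002,0,0,0,1.572,0],[-0.007,-0.002,0,0,0,1.572,0],[-0.007,-0.002,0,0,0,1.572,0],[-0.007,-0.002,0,0,0,1.572,0],[-0.007,-0.002,0,0,0,1.572,0]],
])

```text
t: 11.2
tcp_pos: [0.4954, 0.0986, 0.1573]
ee_rot: [-0.005, 0.996, 0.087, -0.0]
wrist_force: [0.5, -0.5, -0.4]
gripper_width: 0.002
grip_force: 0.0
```

```bash
cat >> a.py <<'E'
def pegs(c='side'):
    for l,a in (('peg0_top',-15),('peg1_top',105),('peg2_top',-135)):
        for d in bot.place_of(l,c)[:1]:
            q=RS.inv().apply(np.array(d['point'])-A)*1e3; print(l,c,q.round(1),'turn deg',round((np.degrees(np.arctan2(q[1],q[0]))-a+180)%360-180,1),round(d['score'],2))
E
python3 - <<'E'
from a import *
p,r=cur();print((RS.inv().apply(p+r.apply([0,0,.019])-A)*1e3).round(1))
snap('side','s7');pegs();snap('top','t7');pegs('top')
for l in('stand','wheel_axis','pawl_hinge'):
  for c in('side','top'):
    for d in bot.place_of(l,c)[:1]: print(l,c,(RS.inv().apply(np.array(d['point'])-A)*1e3).round(1),round(d['score'],2))
rel([pose([-48,52,140],yaw=0),pose([-48,52,62],yaw=0)])
E
```

```text
[-48.3  51.9 138.3]
peg0_top side [ 53.7 -13.6  80.6] turn deg 0.8 0.81
peg1_top side [-12.3  52.3  79.1] turn deg -1.8 0.92
peg2_top side [-33.9 -36.9  80.8] turn deg 2.4 0.83
peg0_top top [ 50.3 -13.2  84.7] turn deg 0.3 0.94
stand side [ 1.8 -2.4 -0.9] 0.96
stand top [ 49.3 -17.7  81.9] 0.22
wheel_axis side [ 5.6 -0.8 41.2] 0.62
pawl_hinge side [-1.000e-01 -1.337e+02  5.990e+01] 0.84
pawl_hinge top [   7.7 -130.5   55.6] 0.55
[0.0, -0.001, -0.002, -0.01, 0.0, -0.001]
[0.0, 0.0, 0.076, -0.01, 0.0, -0.001]
```

Emit:
servo_tool([
  [[0,0,0.02,0,0,0,0],[0,0,0.04,0,0,0,0],[0,0,0.06,0,0,0,0],[0,0,0.076,0,0,0,0],[0.008,0,0.076,0,0,0,0],[0.014,0,0.076,0,0,0,0],[0.018,0,0.076,0,0,0,0]],
])

```text
t: 12.78
tcp_pos: [0.5145, 0.1025, 0.0821]
ee_rot: [-0.005, 0.996, 0.087, 0.001]
wrist_force: [-0.5, -0.3, 0.5]
gripper_width: -0.0
grip_force: 0.0
```

Emit:
servo_tool([
  [[0.003,0,0,0,0,0,0],[0.006,0,0,0,0,0,0],[0.009,0,0,0,0,0,0],[0.012,0,0,0,0,0,0],[0.015,0,0,0,0,0,0],[0.018,0,0,0,0,0,0],[0.021,0,0,0,0,0,0],[0.024,0,0,0,0,0,0],[0.024,0,0,0,0,0,0]],
])

```text
t: 13.9
tcp_pos: [0.5379, 0.1061, 0.0814]
ee_rot: [-0.005, 0.996, 0.087, 0.001]
wrist_force: [-0.3, -0.8, -0.4]
gripper_width: -0.003
grip_force: 0.7
```

```bash
python3 - <<'E'
from a import *
p,r=cur();print((RS.inv().apply(p+r.apply([0,0,.019])-A)*1e3).round(1),bot.state()['wrist_force'])
s=snap('side','s8');pegs();snap('top','t8');pegs('top')
cv2.imwrite('pics/c8.png',cv2.resize(s[150:310,180:380],(700,560))[:,:,::-1])
E
```

```text
[-5.1 52.  62.4] [-0.31731225 -0.75758114 -0.43343391]
peg1_top side [ 7.3 54.3 81.8] turn deg -22.7 0.97
peg2_top side [-43.9 -20.2  77. ] turn deg -20.3 0.91
```

View pics/c8.png

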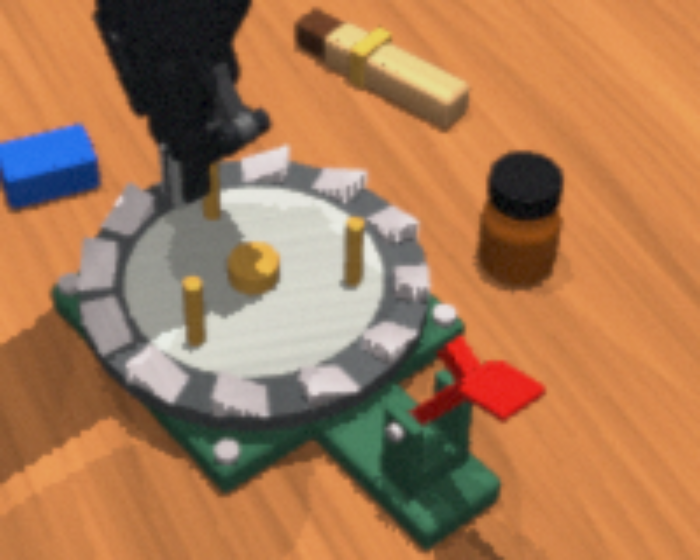

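The crop shows peg 1 at (212,190) pushed along by the finger. The wheel has turned about 22°, so roughly 7° more is needed, or about 6 mm.

Emit:
servo_tool([
  [[0.002,0,0,0,0,0,0],[0.004,0,0,0,0,0,0],[0.006,0,0,0,0,0,0],[0.006,0,0,0,0,0,0],[0.006,0,0,0,0,0,0]],
])

```text
t: 14.92
tcp_pos: [0.5426, 0.107, 0.0812]
ee_rot: [-0.005, 0.996, 0.087, -0.001]
wrist_force: [-1.8, -2.4, -0.3]
gripper_width: 0.0
grip_force: 1.1
```

```bash
python3 - <<'E'
from a import *
p,r=cur();print((RS.inv().apply(p+r.apply([0,0,.019])-A)*1e3).round(1),bot.state()['wrist_force'])
for i in range(2): s=snap('side',f's9{i}');pegs()
E
```

```text
[-0.4 52.  62.2] [-1.76956866 -2.36372717 -0.31559853]
peg0_top side [ 43.3 -36.   80.7] turn deg -24.7 0.59
peg1_top side [12.7 57.3 79.3] turn deg -27.5 0.59
peg2_top side [-47.9 -17.1  80.6] turn deg -25.3 0.91
peg0_top side [ 40.6 -35.5  79.7] turn deg -26.2 0.79
peg1_top side [11.1 53.4 81.4] turn deg -26.8 0.74
peg2_top side [-45.7 -14.4  80.1] turn deg -27.5 0.74
```

Emit:
servo_tool([
  [[0.001,0,0,0,0,0,0],[0.002,0,0,0,0,0,0],[0.002,0,0,0,0,0,0],[-0.01,0,0,0,0,0,0],[-0.025,0,0,0,0,0,0],[-0.025,0,-0.03,0,0,0,0],[-0.025,0,-0.08,0,0,0,0],[-0.025,0,-0.13,0,0,0,0],[-0.025,0,-0.13,0,0,0,0]],
])

```text
t: 16.45
tcp_pos: [0.5205, 0.1027, 0.2152]
ee_rot: [-0.006, 0.996, 0.087, 0.004]
wrist_force: [-0.1, 0.4, -0.3]
gripper_width: -0.002
grip_force: 0.0
```

```bash
python3 - <<'E'
from a import *
p,r=cur();print((RS.inv().apply(p+r.apply([0,0,.019])-A)*1e3).round(1),bot.state()['t'])
for i in range(3): s=snap('side',f's10{i}');pegs()
b=pose([8,-230,190],yaw=0)
rel([b])
rel([pose([8,-230,108],yaw=0),pose([8,-207,108],yaw=0)],b)
for B in (130,124,118,112,106,100,94,88,82):
    B=np.radians(B);rel([pose([8,-147+81*np.cos(B),50+81*np.sin(B)],yaw=0)],pose([8,-207,108],yaw=0))
E
```

```text
[-22.7  51.7 196.2] 16.45
peg0_top side [ 36.  -38.6  79.4] turn deg -32.0 0.67
peg1_top side [16.5 52.7 79.8] turn deg -32.4 0.59
peg2_top side [-47.4 -12.   80. ] turn deg -30.7 0.56
peg0_top side [ 35.5 -36.6  80. ] turn deg -30.9 0.69
peg1_top side [11.8 51.  78.8] turn deg -28.1 0.85
peg2_top side [-47.4 -12.5  79.7] turn deg -30.3 0.68
peg0_top side [ 39.3 -38.5  79.4] turn deg -29.4 0.84
peg1_top side [13.1 54.  81. ] turn deg -28.6 0.72
peg2_top side [-48.3 -12.9  81.3] turn deg -30.0 0.82
[0.034, 0.281, -0.001, -0.01, 0.001, -0.001]
[0.0, -0.0, 0.082, 0.0, 0.0, 0.0]
[0.0, -0.023, 0.082, 0.0, 0.0, 0.0]
[0.0, -0.008, -0.004, 0.0, 0.0, 0.0]
[0.0, -0.015, -0.009, 0.0, 0.0, 0.0]
[-0.0, -0.022, -0.014, 0.0, 0.0, 0.0]
[-0.0, -0.03, -0.017, 0.0, 0.0, 0.0]
[0.0, -0.038, -0.02, 0.0, 0.0, 0.0]
[0.0, -0.046, -0.022, 0.0, 0.0, 0.0]
[0.0, -0.054, -0.023, 0.0, 0.0, 0.0]
[-0.0, -0.063, -0.023, 0.0, 0.0, 0.0]
[0.0, -0.071, -0.022, 0.0, 0.0, 0.0]
```

The wheel now reads about −30°, one notch. Next I go outside the pawl.

Emit:
servo_tool([
  [[0.007,0.055,0,0,0,0,0],[0.014,0.11,0,0,0,0,0],[0.02,0.165,0,0,0,0,0],[0.027,0.22,0,0,0,0,0],[0.034,0.281,0,0,0,0,0],[0.034,0.281,0.03,0,0,0,0],[0.034,0.281,0.06,0,0,0,0],[0.034,0.281,0.082,0,0,0,0],[0.034,0.281,0.086,0,0,0,0],[0.034,0.281,0.086,0,0,0,0]],
])

```text
t: 18.3
tcp_pos: [0.6004, -0.1683, 0.1226]
ee_rot: [-0.005, 0.996, 0.087, -0.0]
wrist_force: [-0.5, 0.7, -0.6]
gripper_width: 0.003
grip_force: 0.0
```

```bash
python3 - <<'E'
from a import *
p,r=cur();print((RS.inv().apply(p+r.apply([0,0,.019])-A)*1e3).round(1),bot.state()['t'],bot.state()['wrist_force'])
s=snap('side','s11');cv2.imwrite('pics/c11.png',cv2.resize(s[170:330,200:400],(500,400))[:,:,::-1])
E
```

```text
[   8.7 -229.1  103.6] 18.3 [-0.45523965  0.71093516 -0.57545499]
```

View pics/c11.png

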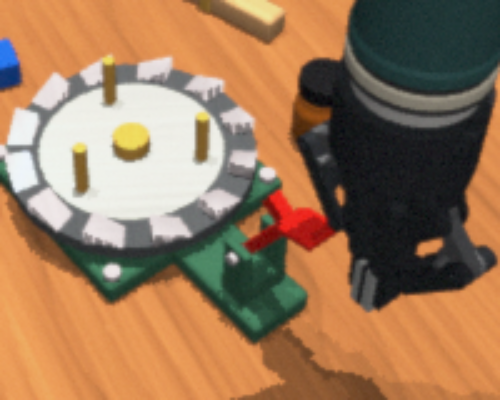

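The crop shows the fingertip (365,290) outside the tab (310,230). I'll push inwards along the arc.

Emit:
servo_tool([
  [[0,-0.011,0,0,0,0,0],[0,-0.022,0,0,0,0,0],[0,-0.03,-0.004,0,0,0,0],[0,-0.037,-0.009,0,0,0,0],[0,-0.044,-0.014,0,0,0,0],[0,-0.052,-0.017,0,0,0,0],[0,-0.06,-0.02,0,0,0,0],[0,-0.068,-0.022,0,0,0,0],[0,-0.068,-0.022,0,0,0,0]],
])

```text
t: 19.48
tcp_pos: [0.5884, -0.1001, 0.1451]
ee_rot: [-0.005, 0.996, 0.088, -0.001]
wrist_force: [-0.2, -0.2, 0.4]
gripper_width: -0.001
grip_force: 0.0
```

```bash
python3 - <<'E'
from a import *
p,r=cur();print((RS.inv().apply(p+r.apply([0,0,.019])-A)*1e3).round(1),bot.state()['t'],bot.state()['wrist_force'])
s=snap('side','s12')
for d in bot.place_of('pawl_tab','side')[:2]: print((RS.inv().apply(np.array(d['point'])-A)*1e3).round(1),round(d['score'],2))
E
```

```text
[   8.7 -159.8  126.1] 19.475 [-0.24782846 -0.18673156  0.3957995 ]
[   8.2 -140.1  143.7] 0.79
```

Emit:
servo_tool([
  [[0,-0.008,0,0,0,0,0],[0,-0.016,0,0,0,0,0],[0,-0.02,0,0,0,0,0],[0,-0.02,0,0,0,0,0],[0,0.01,0,0,0,0,0],[0,0.04,0,0,0,0,0],[0,0.05,-0.05,0,0,0,0],[0,0.05,-0.08,0,0,0,0],[0,0.05,-0.08,0,0,0,0]],
])

```text
t: 20.7
tcp_pos: [0.599, -0.1527, 0.2274]
ee_rot: [-0.004, 0.996, 0.086, 0.002]
wrist_force: [-0.2, 0.7, -0.4]
gripper_width: -0.004
grip_force: 0.0
```

```bash
python3 - <<'E'
from a import *
p,r=cur();print((RS.inv().apply(p+r.apply([0,0,.019])-A)*1e3).round(1),bot.state()['t'],bot.state()['wrist_force'])
for i in range(3):
  s=snap('side',f's13{i}');pegs()
  for d in bot.place_of('pawl_tab','side')[:1]: print((RS.inv().apply(np.array(d['point'])-A)*1e3).round(1),round(d['score'],2))
cv2.imwrite('pics/c13.png',np.hstack([cv2.resize(cv2.imread(f'pics/{n}.png')[170:300,200:330],(390,390),interpolation=cv2.INTER_CUBIC) for n in('s0','s132')]))
E
```

```text
[  10.2 -213.6  208.4] 20.7 [-0.15135617  0.73669858 -0.35655595]
peg0_top side [ 40.5 -37.7  80.7] turn deg -28.0 0.65
peg1_top side [14.7 54.7 80.2] turn deg -30.1 0.92
peg2_top side [-48.4 -15.7  80.2] turn deg -27.0 0.82
[  4.3 -60.6  96.9] 0.88
peg0_top side [ 40.5 -37.3  80.1] turn deg -27.6 0.65
peg1_top side [13.6 52.5 80.6] turn deg -29.5 0.85
peg2_top side [  5.4 -59.7  97.6] turn deg 50.2 0.18
[  1.4 -55.9  94.8] 0.59
peg0_top side [ 39.7 -38.2  80.6] turn deg -28.9 0.57
peg1_top side [15.3 54.9 80.9] turn deg -30.5 0.9
peg2_top side [-47.6 -15.4  81.3] turn deg -27.1 0.91
[  3.2 -58.3  94. ] 0.84
```

View pics/c13.png

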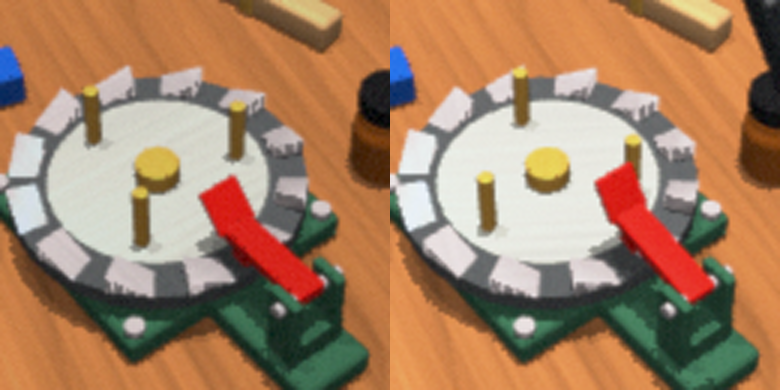

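The crops show the pawl down in its notch at the start (left). Now it sits higher (right, tab at (620,185)) and is not seated. I'll measure how far the teeth are from their starting phase.

```bash
cat >> a.py <<'E'
from scipy.optimize import minimize
def ring(n,c,z=.05,off=(2,0)):
    im=cv2.cvtColor(cv2.imread(f'pics/{n}.png'),cv2.COLOR_BGR2GRAY).astype(np.float32)
    th=np.radians(np.arange(-50,230,.5)); out=[]
    for rr in (.077,.082,.087):
        P=np.stack([off[0]/1e3+rr*np.cos(th),off[1]/1e3+rr*np.sin(th),z+0*th],1)
        uv=np.array([proj(c,A+RS.apply(q)) for q in P],np.float32)
        out.append(cv2.remap(im,uv[None,:,0],uv[None,:,1],cv2.INTER_LINEAR)[0])
    return np.array(out)
def phase(n0,n1,c='side',lo=0,hi=560):
    a,b=ring(n0,c)[:,lo:hi],ring(n1,c)[:,lo:hi]; best=[]
    for k in range(-30,31):
        x=a[:,max(0,-k):a.shape[1]-max(0,k)];y=b[:,max(0,k):b.shape[1]-max(0,-k)]
        best.append((np.corrcoef(x.ravel(),y.ravel())[0,1],k*.5))
    best.sort(reverse=True); return best[:4]
E
python3 - <<'E'
from a import *
for n in('s1','s6','s7','s8','s90','s102','s130','s132'):
    for lo,hi in((0,560),(0,280),(280,560)): print(n,lo,[(round(a,2),b) for a,b in phase('s0',n,'side',lo,hi)[:3]])
E
```

```text
Traceback (most recent call last):
  File "a.py", line 36, in phase
    a,b=ring(n0,c)[:,lo:hi],ring(n1,c)[:,lo:hi]; best=[]
                            ~~~~^^^^^^
  File "a.py", line 32, in ring
    uv=np.array([proj(c,A+RS.apply(q)) for q in P],np.float32)
                 ~~~~^^^^^^^^^^^^^^^^^
  File "a.py", line 20, in proj
    i=bot.camera_info(c);T=np.linalg.inv(i['world_from_camera']);q=T[:3,:3]@P+T[:3,3]
ValueError: time passes only in moves, steps and waits
```

```bash
sed -i 's/i=bot.camera_info(c);T/i=info(c);T/; s/^def proj/import functools\n@functools.cache\ndef info(c): return bot.camera_info(c)\ndef proj/' a.py
python3 - <<'E'
from a import *
for n in('s1','s6','s7','s8','s90','s102','s130','s132'):
    for lo,hi in((0,560),(0,280),(280,560)): print(n,lo,[(round(float(a),2),b) for a,b in phase('s0',n,'side',lo,hi)[:3]])
E
```

```text
s1 0 [(0.65, 0.0), (0.65, 0.5), (0.64, -0.5)]
s1 0 [(0.67, 0.0), (0.66, 0.5), (0.66, -0.5)]
s1 280 [(0.65, 0.0), (0.65, 0.5), (0.63, -0.5)]
s6 0 [(0.68, 0.0), (0.67, -0.5), (0.67, 0.5)]
s6 0 [(0.96, 0.0), (0.96, -0.5), (0.95, 0.5)]
s6 280 [(0.6, 0.0), (0.59, -0.5), (0.59, 0.5)]
s7 0 [(0.73, 0.0), (0.73, 0.5), (0.72, -0.5)]
s7 0 [(1.0, 0.0), (0.99, -0.5), (0.99, 0.5)]
s7 280 [(0.68, 0.0), (0.68, 0.5), (0.67, -0.5)]
s8 0 [(0.43, 6.0), (0.43, 5.5), (0.43, 6.5)]
s8 0 [(0.28, 7.0), (0.28, 6.5), (0.27, 7.5)]
s8 280 [(0.76, 5.5), (0.75, 6.0), (0.74, 5.0)]
s90 0 [(0.45, 0.5), (0.45, 1.0), (0.44, 0.0)]
s90 0 [(0.24, 1.0), (0.24, 0.5), (0.23, 1.5)]
s90 280 [(0.73, 0.5), (0.72, 1.0), (0.71, 0.0)]
s102 0 [(0.71, -1.5), (0.71, -2.0), (0.7, -1.0)]
s102 0 [(0.86, -2.0), (0.85, -1.5), (0.85, -2.5)]
s102 280 [(0.7, -1.5), (0.7, -2.0), (0.68, -1.0)]
s130 0 [(0.94, -2.0), (0.93, -1.5), (0.93, -2.5)]
s130 0 [(0.85, -2.0), (0.85, -1.5), (0.85, -2.5)]
s130 280 [(0.99, -2.0), (0.98, -1.5), (0.97, -2.5)]
s132 0 [(0.94, -2.0), (0.93, -1.5), (0.93, -2.5)]
s132 0 [(0.85, -2.0), (0.85, -1.5), (0.85, -2.5)]
s132 280 [(0.99, -2.0), (0.98, -1.5), (0.97, -2.5)]
```

The wheel is about 2° past one full notch relative to the start, so the pawl sits on the next tooth's crest. I'll push peg 1 forward about 2° from its other side.

```bash
python3 - <<'E'
from a import *
rel([pose([50,52,205],yaw=0),pose([50,52,62],yaw=0),pose([37,52,62],yaw=0)])
E
```

```text
[0.041, -0.264, 0.003, -0.01, 0.0, -0.001]
[0.041, -0.263, 0.146, -0.01, 0.0, -0.001]
[0.028, -0.263, 0.146, -0.01, 0.0, -0.001]
```

Emit:
servo_tool([
  [[0.008,-0.055,0,0,0,0,0],[0.016,-0.11,0,0,0,0,0],[0.025,-0.165,0,0,0,0,0],[0.033,-0.22,0,0,0,0,0],[0.041,-0.263,0.01,0,0,0,0],[0.041,-0.263,0.05,0,0,0,0],[0.041,-0.263,0.09,0,0,0,0],[0.041,-0.263,0.125,0,0,0,0],[0.041,-0.263,0.146,0,0,0,0],[0.041,-0.263,0.146,0,0,0,0]],
])

```text
t: 22.7
tcp_pos: [0.5907, 0.1158, 0.0797]
ee_rot: [-0.005, 0.996, 0.087, -0.002]
wrist_force: [-0.1, -0.1, 0.1]
gripper_width: 0.001
grip_force: 0.0
```

Emit:
servo_tool([
  [[-0.004,0,0,0,0,0,0],[-0.008,0,0,0,0,0,0],[-0.012,0,0,0,0,0,0],[-0.014,0,0,0,0,0,0],[-0.015,0,0,0,0,0,0],[-0.015,0,0,0,0,0,0]],
])

```text
t: 23.45
tcp_pos: [0.5771, 0.1135, 0.0814]
ee_rot: [-0.005, 0.996, 0.087, -0.0]
wrist_force: [-0.7, 0.2, 0.4]
gripper_width: 0.003
grip_force: 0.0
```

```bash
cat >> a.py <<'E'
def check(n):
    p,r=cur();s=bot.state();print((RS.inv().apply(p+r.apply([0,0,.019])-A)*1e3).round(1),s['t'],s['wrist_force'].round(1))
    snap('side',n); print([phase('s0',n,'side',*q)[0] for q in((0,560),(0,280),(280,560))], [phase('s132',n,'side',*q)[0] for q in((0,560),(0,280),(280,560))])
    for d in bot.place_of('pawl_tab','side')[:1]: print('tab',(RS.inv().apply(np.array(d['point'])-A)*1e3).round(1),round(d['score'],2))
E
python3 -c "
from a import *
check('s14')"
```

```text
[34.7 52.4 62.4] 23.45 [-0.7  0.2  0.4]
[(np.float64(0.6712176415518364), -2.0), (np.float64(0.5976974869096232), -2.5), (np.float64(0.7123866964091601), -2.0)] [(np.float64(0.7516667747464518), 0.0), (np.float64(0.7361305804981165), -0.5), (np.float64(0.7481922787636002), 0.0)]
tab [  2.9 -59.6  95.8] 0.89
```

No contact yet. I'll advance 2 mm, then more.

Emit:
servo_tool([
  [[-0.001,0,0,0,0,0,0],[-0.002,0,0,0,0,0,0],[-0.0025,0,0,0,0,0,0],[-0.0025,0,0,0,0,0,0]],
])

```text
t: 24.05
tcp_pos: [0.5758, 0.1134, 0.0815]
ee_rot: [-0.005, 0.996, 0.087, 0.001]
wrist_force: [2.9, 0.5, -0.9]
gripper_width: 0.001
grip_force: 1.5
```

```bash
python3 -c "
from a import *
check('s15')"
```

```text
[33.4 52.5 62.5] 24.05 [ 2.9  0.5 -0.9]
[(np.float64(0.6742392078891012), -1.5), (np.float64(0.6048861426786021), -1.5), (np.float64(0.699562821800623), -1.5)] [(np.float64(0.7509223519611711), 0.0), (np.float64(0.7358233017461211), 0.0), (np.float64(0.7344549669214739), 0.0)]
tab [  2.8 -58.1  98.2] 0.87
```

Contact is made. I'll push on 2 mm.

Emit:
servo_tool([
  [[-0.001,0,0,0,0,0,0],[-0.0015,0,0,0,0,0,0],[-0.002,0,0,0,0,0,0],[-0.002,0,0,0,0,0,0]],
])

```text
t: 24.65
tcp_pos: [0.5727, 0.113, 0.0814]
ee_rot: [-0.005, 0.996, 0.087, -0.0]
wrist_force: [1.7, 1.9, -1.0]
gripper_width: -0.003
grip_force: 1.5
```

```bash
python3 -c "
from a import *
check('s16')"
```

```text
[30.3 52.8 62.4] 24.65 [ 1.7  1.9 -1. ]
[(np.float64(0.6516132578045875), 1.5), (np.float64(0.579856650327911), 1.0), (np.float64(0.7293552476276112), 2.0)] [(np.float64(0.7178251882741342), 3.5), (np.float64(0.6897495486224144), 3.0), (np.float64(0.7590273642397485), 3.5)]
tab [  3.4 -52.9  84.1] 0.87
```

The wheel is now about 1.4° forward of the seat and the tab is at 84 mm, low on the ramp. I'll go round and push backward gently onto the tooth stop.

Emit:
servo_tool([
  [[0.01,0,0,0,0,0,0],[0.012,0,-0.03,0,0,0,0],[0.005,0,-0.06,0,0,0,0],[-0.025,0,-0.06,0,0,0,0],[-0.05,0,-0.06,0,0,0,0],[-0.05,0,-0.06,0,0,0,0],[-0.05,0,-0.03,0,0,0,0],[-0.05,0,0,0,0,0,0],[-0.045,0,0,0,0,0,0],[-0.037,0,0,0,0,0,0]],
])

```text
t: 26.0
tcp_pos: [0.5375, 0.1061, 0.0817]
ee_rot: [-0.005, 0.996, 0.087, -0.0]
wrist_force: [0.5, 0.8, -0.4]
gripper_width: -0.0
grip_force: 0.0
```

Emit:
servo_tool([
  [[0.002,0,0,0,0,0,0],[0.004,0,0,0,0,0,0],[0.005,0,0,0,0,0,0],[0.006,0,0,0,0,0,0],[0.006,0,0,0,0,0,0]],
])

```text
t: 26.62
tcp_pos: [0.5414, 0.1072, 0.0812]
ee_rot: [-0.005, 0.996, 0.087, -0.001]
wrist_force: [-1.0, 0.1, -0.2]
gripper_width: 0.0
grip_force: 0.7
```

```bash
python3 -c "
from a import *
check('s17')"
```

```text
[-1.6 52.4 62.2] 26.625 [-1.   0.1 -0.2]
[(np.float64(0.44622162938322896), 2.0), (np.float64(0.24810059731961293), 2.5), (np.float64(0.7387306929315955), 2.0)] [(np.float64(0.5709203813165015), 4.0), (np.float64(0.4643138265624252), 4.5), (np.float64(0.768156008950068), 3.5)]
tab [  7.2 -54.2  80.6] 0.55
```

Contact is just beginning. I'll push on gently in small steps.

Emit:
servo_tool([
  [[0.0005,0,0,0,0,0,0],[0.001,0,0,0,0,0,0],[0.0015,0,0,0,0,0,0],[0.0015,0,0,0,0,0,0]],
])

```text
t: 27.22
tcp_pos: [0.5434, 0.1072, 0.0812]
ee_rot: [-0.005, 0.996, 0.087, -0.001]
wrist_force: [-2.5, -1.5, 1.7]
gripper_width: -0.001
grip_force: 1.3
```

```bash
python3 -c "
from a import *
check('s18')"
```

```text
[ 0.4 52.1 62.2] 27.225 [-2.5 -1.5  1.7]
[(np.float64(0.44899860668622804), 0.0), (np.float64(0.23458163756830414), -0.5), (np.float64(0.727500721148655), -0.5)] [(np.float64(0.5695946262812882), 1.5), (np.float64(0.4510667130838644), 2.0), (np.float64(0.7614928739029075), 1.5)]
tab [  3.5 -52.3  81.5] 0.75
```

Emit:
servo_tool([
  [[0.0005,0,0,0,0,0,0],[0.001,0,0,0,0,0,0],[0.001,0,0,0,0,0,0]],
])

```text
t: 27.7
tcp_pos: [0.544, 0.1073, 0.0811]
ee_rot: [-0.005, 0.996, 0.087, -0.001]
wrist_force: [-3.4, -2.9, 1.0]
gripper_width: 0.001
grip_force: 1.9
```

```bash
python3 -c "
from a import *
check('s19')"
```

```text
[ 1.  52.1 62.1] 27.7 [-3.4 -2.9  1. ]
[(np.float64(0.4523496174606809), -1.0), (np.float64(0.2357113117666804), -1.0), (np.float64(0.7206000007143855), -1.0)] [(np.float64(0.5740905490228898), 1.0), (np.float64(0.45687099735325803), 1.0), (np.float64(0.7514037169764833), 1.0)]
tab [  4.7 -54.6  81.1] 0.69
```

Emit:
servo_tool([
  [[0.0005,0,0,0,0,0,0],[0.001,0,0,0,0,0,0],[0.001,0,0,0,0,0,0]],
])

```text
t: 28.18
tcp_pos: [0.5442, 0.1073, 0.0811]
ee_rot: [-0.005, 0.996, 0.087, -0.002]
wrist_force: [-5.0, -3.6, 2.2]
gripper_width: 0.003
grip_force: 2.8
```

```bash
python3 -c "
from a import *
check('s20')"
```

```text
[ 1.1 52.1 62.1] 28.175 [-5.  -3.6  2.2]
[(np.float64(0.4546450953037735), -1.0), (np.float64(0.23651328796402693), -1.0), (np.float64(0.7210404350824208), -1.0)] [(np.float64(0.5772684702286551), 1.0), (np.float64(0.4593365860360966), 1.0), (np.float64(0.7522320087715372), 1.0)]
tab [  0.6 -53.8  80. ] 0.67
```

The wheel has stopped hard against the tooth: the force rises and it no longer moves. I'll retreat and verify.

Emit:
servo_tool([
  [[-0.01,0,0,0,0,0,0],[-0.03,0,0,0,0,0,0],[-0.03,0,-0.03,0,0,0,0],[-0.03,0,-0.07,0,0,0,0],[-0.04,-0.03,-0.12,0,0,0,0],[-0.05,-0.06,-0.15,0,0,0,0],[-0.05,-0.06,-0.15,0,0,0,0],[-0.05,-0.06,-0.15,0,0,0,0]],
])

```text
t: 29.28
tcp_pos: [0.4868, 0.1571, 0.2319]
ee_rot: [-0.005, 0.996, 0.087, 0.001]
wrist_force: [-0.0, -0.6, 0.2]
gripper_width: -0.004
grip_force: 0.0
```

```bash
python3 - <<'E'
from a import *
check('s21');check('s22')
for l in('jar','clamp','wax'):print(l,[np.round(d['point'],3).tolist() for d in bot.place_of(l,'side')[:1]])
# pawl mask IoU against the start picture
def red(n):
    h=cv2.cvtColor(cv2.imread(f'pics/{n}.png')[190:300,240:330],cv2.COLOR_BGR2HSV);return ((h[...,0]<6)|(h[...,0]>174))&(h[...,1]>200)
a=red('s0')
for n in('s6','s132','s16','s21','s22'): b=red(n);print(n,(a&b).sum()/(a|b).sum())
cv2.imwrite('pics/c22.png',np.hstack([cv2.resize(cv2.imread(f'pics/{n}.png')[170:300,200:330],(390,390),interpolation=cv2.INTER_CUBIC) for n in('s0','s22')]))
E
```

```text
[-46.6 111.1 212.9] 29.275 [-0.  -0.6  0.2]
[(np.float64(0.745422159315445), -1.0), (np.float64(0.8365592369239869), -1.0), (np.float64(0.7158106590612255), -1.0)] [(np.float64(0.8030688650150726), 1.0), (np.float64(0.9681104062697031), 1.0), (np.float64(0.7291168002453993), 1.0)]
tab [  3.  -52.5  79.5] 0.91
[-47.3 110.  212. ] 29.375 [-0.4 -0.6 -0.4]
[(np.float64(0.7394615261049895), -1.0), (np.float64(0.8354537272929747), -1.0), (np.float64(0.7066744903010983), -1.0)] [(np.float64(0.7974170942485819), 1.0), (np.float64(0.9684283846151), 1.0), (np.float64(0.7197342243428684), 1.0)]
tab [  4.8 -51.7  81.2] 0.56
jar [[0.701, 0.035, -0.002]]
clamp []
wax [[0.496, 0.215, -0.002]]
s6 0.042600896860986545
s132 0.654014598540146
s16 0.9664310954063604
s21 0.9769503546099291
s22 0.9735915492957746
```

View pics/c22.png

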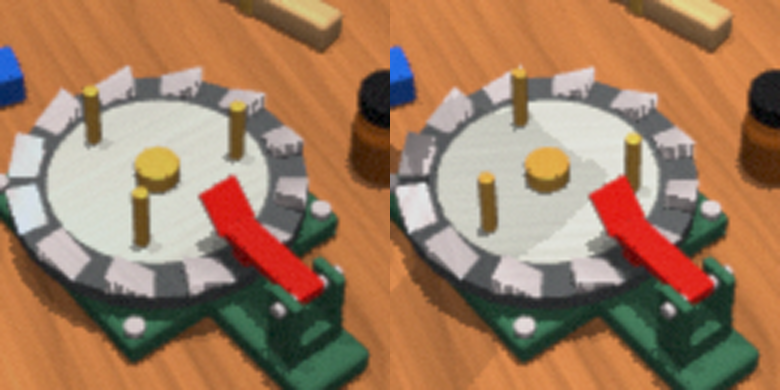

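The right crop shows the pawl lying where it started (tab at (612,200), 97% overlap). The pegs are one notch back, the bystanders are unmoved and the arm is clear. I'll hand it in.

```bash
python3 -c "
from a import *
print(bot.sign_off())"
```

```text
the job is handed in; nothing more can be done
None
```

The pawl was thrown over and rested outwards by itself, the wheel is one notch back (it first went about 2° too far and was nudged forward to correct), the pawl lies down in the new notch against its tooth, and the job is handed in at about 29 s; the jar and wax block measured unmoved, the clamp was checked only by eye.

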